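Clip the tester tray onto its post and set out the tester candle

TASK

First slide the tester tray across the marble riser, without lifting it, so that its open C-shaped clip passes over the post and the post sits fully home against the back of the C. Then stand the open tester candle that stands beside the riser (the one without a lid) gently in the tray's round recess, leaving the tray home on the post. Leave the lidded jar, the tin and the card holder where they are.

Things in the scene. Friction and masses are not known exactly. Their poses are not given: they have to be found in the camera images.
- riser: Marble riser, a fixed slab 360 x 160 x 30 mm on the table. Origin at the centre of its underside, z up, x along its length (towards the post end); its top is 30 mm above the origin.
- post: Fixed upright round steel post, 22 mm in diameter, standing on the riser; a brass cap 40 mm wide sits on it from 78 to 92 mm above the riser's top, so the clip cannot go on from above. Origin on the post's axis at the riser's top surface, z up; its yaw means nothing.
- tray: Loose tester tray (about 0.4 kg) lying on the riser, 20 mm tall, 176 mm long. Origin at the centre of the underside of its wooden dish block, 100 x 100 mm (x, y from -50 to +50 mm); x points from the dish to the steel C, the way its mouth looks; z up. The flat rear face (100 mm wide, at x = -50 mm) is where to push. With the post fully home the post's axis is at x = +85 mm, y = 0 in this frame.
- dish (a point): Centre of the floor of the tray's round recess, 6 mm above the tray's underside; axes as the tray's. The recess is 77 mm in diameter and 14 mm deep, its rim 20 mm above the tray's underside.
- clip (a point): Centre of the bore of the tray's dark steel C, 92 mm ahead of the tray's origin, 10 mm above its underside; axes as the tray's (x out of the mouth). The C is round bar 20 mm thick: bore 36 mm, outer diameter 76 mm, mouth 27 mm wide towards +x, with rounded lips that flare out to 34 mm ahead of this point (42 mm between them at their ends). A neck 36 mm wide joins it to the dish.
- tester_mid (a point): Tester candle, open green-yellow candle with a wick in a clear glass without lid, 67 mm in diameter, 74 mm tall, 0.26 kg, standing upright on the table before the near end of the riser. The point is at its centre, half-way up (37 mm above its base), z up along its axis.
- lidded_jar_mid (a point): Lidded candle jar (bystander), similar but with a flat cream lid, 69 mm in diameter, 82 mm tall. The point is at its centre, 41 mm above its base. It may stand in either of the two places with the tester in the other.
- tin: Flat closed yellowish tin (bystander), 61 x 88 x 22 mm, on the table beyond the post. Origin at the centre of its underside.
- cards: Clear card holder with a stack of white cards (bystander), 65 x 92 x 19 mm, on the table to the right. Origin at the centre of its underside.

How it is judged:
On the way:
1. the post is home in the C (its axis behind the bore's centre by at least 1 mm), the tray flat on the riser, while the tester candle is still away from the tray (x of post in the frame of clip below -0.001 m and horizontal distance between post and clip below 0.012 m and z of dish in the frame of riser below 0.039 m and angle between tray's own z axis and vertical below 0.05 rad and horizontal distance between tester_mid and dish above 0.08 m), for 0.2 s.
At the end, for the whole second after the job is handed in: The post stands in the C with its axis at least 1 mm behind the bore's centre (fully home is 7 mm behind it) and within 12 mm of it, the tray flat on the riser; the tester candle stands upright (within 0.06 rad) on the floor of the recess (within 3 mm in height, within 9 mm of its centre) (x of post in the frame of clip below -0.001 m and horizontal distance between post and clip below 0.012 m and z of dish in the frame of riser below 0.039 m and angle between tray's own z axis and vertical below 0.05 rad and horizontal distance between tester_mid and dish below 0.009 m and z of tester_mid in the frame of dish between 0.034 and 0.04 m and angle between tester_mid's own z axis and vertical below 0.06 rad); the robot touches nothing.
It fails at once if the tray is lifted more than about 12 mm off the riser or tipped (z of dish in the frame of riser above 0.048 m or angle between tray's own z axis and vertical above 0.2 rad).
It fails at once if the tester candle is dropped or pressed hard into the tray (over 40 N) or tipped over (contact force between tester and tray above 40 N or angle between tester_mid's own z axis and vertical above 0.6 rad).
It fails at once if the lidded jar is moved more than 25 mm or tipped (distance of lidded_jar_mid from where it was at the start of the episode above 0.025 m or angle between lidded_jar_mid's own z axis and vertical above 0.4 rad).
It fails at once if the tin or the card holder is moved more than 25 mm (distance of any of tin, cards from where it was at the start of the episode above 0.025 m).
It also fails if it takes over 58 s, if anything falls off the work surface, if the arm or the gripper's body presses on something with over 40 N, if the wrist force passes 120 N, or if a joint passes its speed limit or range.

ROBOT

A 7-joint arm with a two-finger parallel gripper is mounted at the origin on a cart in front of the work surface, level with it; the furniture and walls round the work are solid. World frame = base frame: x ahead of the robot, y to its left, z up, the work surface at z = 0. Lengths are in m, angles in rad, forces in N, time in s.
With the tool pointing down it reaches from about 0.4 to 0.85 m from the base axis. Payload 10.4 kg.
Tool frame: the origin (TCP) lies midway between the tips of the shut fingers; the grasp point (between the pads) lies 19 mm behind it (r.grasp_offset is the distance from the TCP to the grasp point, in m); x points along the fingers, y is the direction in which the jaws open and shut, and the axes are right-handed (so a half turn about x gives the same grasp; the last joint's range is limited). The gripper opens to 87 mm and grips with 3 to 60 N. Pads are 19 mm wide; open, the fingers measure 117 mm over their backs; the gripper's body (75 mm by 190 mm) begins 51 mm behind the grasp point.
Start: joints at [1.146, 0.332, -0.065, 1.46, 0.022, 1.35, -0.088], TCP at [0.244, -0.575, 0.223] pointing down, gripper open.
Joint ranges: [-2.6, 2.6], [-0.5, 2.12], [-1.47, 1.34], [0.16, 2.42], [-1.27, 4.41], [0.06, 2.06], [-2.6, 2.6]. Speed limits (rad/s): [2.22, 2.22, 2.79, 2.79, 3.14, 3.14, 3.14].

INTERFACE

Orientations are given as a unit quaternion [x, y, z, w].
In Python, from bench import r, vision, close_job gives the robot as it stands. The module is installed in compiled form; this text tells all that it offers.
- The arm moves only by the shell command python3 -m pendant 'ROWS' [OPENING] [FORCE]. ROWS is text: rows parted by semicolons, each of 6 numbers parted by spaces: the shift along the tool's x, y, z in units of 0.25 m (1.0 is 0.25 m), then the turn, a rotation vector about the tool's x, y, z in units of 1.5 rad (1.0 is 1.5 rad). A call has 1 to 8 rows; each row is the pose to reach, as a shift and turn from the pose commanded when the call began, along the tool's axes at that moment; what a row does not reach only later rows make up. A row lasts 1/10 s, in which the tool goes at most 50 mm and 8.59 degrees, less where a joint would pass 70% of its speed; a pose out of reach is approached as far as the arm can. A call with a number of a shift or a turn outside -1 to 1 is refused whole. A call with a gripper value outside its range is refused whole. OPENING is the gripper command: -1 is shut, 1 is fully open, values between are in proportion, set as the call begins (- or left out, the last holds). The fingers move at their own pace and stop on an object; FORCE is the grip in N (left out, the last holds). Time passes only in rows, so rows that repeat a pose let the fingers close. It gives the time, the measured TCP pose, the force and the opening at its end, in the units of the state.
- r.read_state(): the state, without advancing time (a new reading comes with each control period).
- vision.camera(name): name is "scene" or "top" or "wrist"; returns (picture, depth): 400x640x3 uint8, blue, green, red; 400x640 float32, m along the optical axis (not along the pixel's ray), 0 where there is no reading.
- vision.get_calibration(name): a dict with "camera_matrix" (3x3 intrinsics, pixels), "rvec" (rotation vector, rad) and "tvec" (3), from world to camera coordinates, as OpenCV has them. Camera axes: x right, y down, z forward; pixel columns grow to the right and rows downward; lengths in m; the calibration is good to about 2 mm. A picture is of the moment at which its call begins: read the wrist's pose just before it. get_calibration takes no time and is no camera call; for the wrist camera it gives the pose at the moment of the call.
- close_job(): hands the job in, once; it reports no verdict.
The state is a dict: "time": time; "joint_positions": joint angles; "joint_vel": joint speeds; "joint_torque": joint torques, N m; "ee_pos": TCP position; "eef_rot": TCP orientation; "ft_force": force on the tool from outside, world axes, zero at the start; "torque": the same for the moment, N m; "width": finger opening in m.
Only numpy, scipy, OpenCV 4.12 (cv2) and the standard library are available. Lean on these libraries where they do the work, as an engineer would, in place of code of your own. Each camera call takes 0.05 s, during which the arm holds its last target. There are 200 camera calls.

## Working session

There is one attempt and no reset: what is moved stays moved. The work goes in short steps, Python scripts to look and compute and a shell command to move; the robot and the scene stay as the last step left them, time stands still between calls to the robot, and variables do not carry over. Pictures are saved under pics/ and viewed, about 8 in all and at most 12, crops included, and the job is handed in when it is done.

```bash
mkdir -p pics; python3 - <<'E'
from bench import r, vision
import cv2, numpy as np
s=r.read_state(); print({k:np.round(v,3) for k,v in s.items()}, r.grasp_offset)
for n in("scene","top"):
    p,d=vision.camera(n); cv2.imwrite(f"pics/{n}0.png",p); np.save(f"pics/{n}0.npy",d)
    c=vision.get_calibration(n); R=cv2.Rodrigues(np.array(c["rvec"],float))[0]; print(n,c["camera_matrix"],(-R.T@np.array(c["tvec"]).ravel()).round(3),R.round(2))
E
```

```text
{'time': np.float64(0.0), 'joint_positions': array([ 1.146,  0.333, -0.065,  1.461,  0.022,  1.35 , -0.088]), 'joint_vel': array([-0.   ,  0.   , -0.001,  0.   ,  0.   , -0.   , -0.   ]), 'joint_torque': array([ 0.0000e+00, -6.2326e+01,  2.5000e-02, -3.8989e+01, -6.1000e-02,
        4.0000e-02,  0.0000e+00]), 'ee_pos': array([ 0.244, -0.575,  0.222]), 'eef_rot': array([-0.693, -0.142,  0.693, -0.141]), 'ft_force': array([0.049, 0.453, 0.162]), 'torque': array([-0.052, -0.003, -0.005]), 'width': np.float64(0.087)} 0.0187
scene [[485.58824147   0.         326.53015017]
 [  0.         485.58824147 199.41126073]
 [  0.           0.           1.        ]] [ 0.243 -1.008  1.034] [[ 0.9  -0.44 -0.02]
 [-0.34 -0.68 -0.65]
 [ 0.27  0.59 -0.76]]
top [[434.54447971   0.         310.68466448]
 [  0.         434.54447971 192.12713119]
 [  0.           0.           1.        ]] [ 0.362 -0.239  1.321] [[ 0.01 -1.   -0.02]
 [-0.98 -0.01 -0.19]
 [ 0.19  0.02 -0.98]]
```

View pics/top0.png

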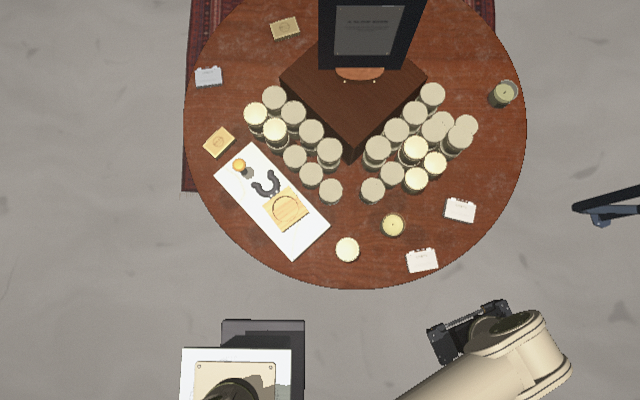

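View pics/scene0.png

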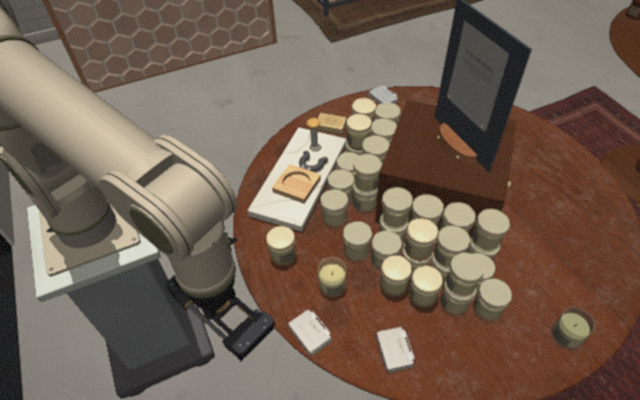

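Top view: the riser spans about (215,175)-(330,225). The tray is at (285,208), the post cap at (239,165) and the C at (266,185). The open tester is at (392,225) and the lidded jar at (347,250). I'll enlarge this area.

```bash
cat > h.py <<'E'
import numpy as np, cv2
from bench import r, vision
from scipy.spatial.transform import Rotation as Ro
def cal(n):
    c=vision.get_calibration(n); R=cv2.Rodrigues(np.array(c["rvec"],float))[0]
    return np.array(c["camera_matrix"]),R,np.array(c["tvec"],float).ravel()
def plane(C,uv,z):
    K,R,t=C; o=-R.T@t; v=R.T@np.linalg.solve(K,[uv[0],uv[1],1]); return o+v*(z-o[2])/v[2]
def cloud(C,d):
    K,R,t=C; v,u=np.indices(d.shape); P=np.stack([(u-K[0,2])/K[0,0]*d,(v-K[1,2])/K[1,1]*d,d],-1); return (P-t)@R
def proj(C,p):
    K,R,t=C; q=K@(R@np.array(p)+t); return q[:2]/q[2]
def move(goal, zdir=None):
    """print rows' values: shift (units) from current pose in tool axes to world goal TCP; zdir: yaw of tool y"""
    s=r.read_state(); R=Ro.from_quat(s["eef_rot"]); d=R.inv().apply(np.array(goal)-s["ee_pos"])/.25
    out=d
    if zdir is not None:
        y=np.array([np.cos(zdir),np.sin(zdir),0]); 
        if y@R.as_matrix()[:,1]<0: y=-y
        x=np.array([0,0,-1.]); G=Ro.from_matrix(np.stack([x,y,np.cross(x,y)],1))
        out=np.r_[d,(R.inv()*G).as_rotvec()/1.5]
    print("rows",np.round(out,3))
E
python3 - <<'E'
from h import *
p=cv2.imread("pics/top0.png")[135:275,200:420]; cv2.imwrite("pics/c0.png",cv2.resize(p,None,fx=3.6,fy=3.6,interpolation=cv2.INTER_CUBIC))
d=np.load("pics/top0.npy"); P=cloud(cal("top"),d)
for n,uv in dict(tester=(392,225),jar=(347,250),cap=(239,165),tray=(285,223),riser=(300,240)).items(): print(n,P[uv[1],uv[0]].round(3))
E
```

```text
tester [ 0.508 -0.451  0.053]
jar [ 0.433 -0.318  0.083]
cap [ 0.669 -0.009  0.12 ]
tray [ 0.511 -0.139  0.052]
riser [ 0.464 -0.182  0.028]
```

View pics/c0.png

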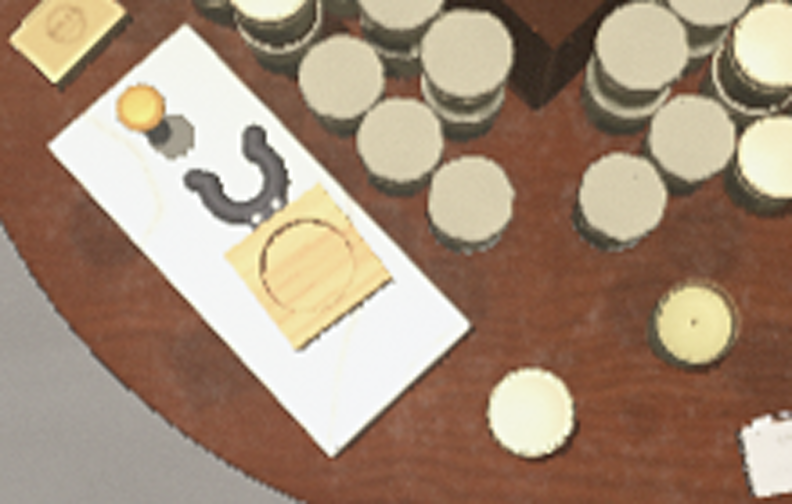

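```bash
python3 - <<'E'
from h import *
C=cal("top"); f=lambda u,v,z: plane(C,((u+.5)/3.6-.5+200,(v+.5)/3.6-.5+135),z)[:2]
ri=[f(*p,.03) for p in((185,25),(48,147),(333,457),(470,325))]
tr=[f(*p,.05) for p in((318,183),(225,252),(300,350),(392,281))]
post=f(140,108,.122); print("riser",np.round(ri,3),"tray",np.round(tr,3)); 
c=np.mean(tr,0); ax=(tr[0]+tr[1]-tr[2]-tr[3]); yaw=np.arctan2(ax[1],ax[0]); ra=ri[0]+ri[1]-ri[2]-ri[3]
l=(tr[0]+tr[3]-tr[1]-tr[2])
print("c",c,"yaw",yaw,"side-yaw",np.arctan2(l[1],l[0])+np.pi/2,"riseryaw",np.arctan2(ra[1],ra[0]),"rc",np.mean(ri,0),"post",post)
print("recess",f(308,264,.05),"tester",f(693,323,.074),"jar",f(531,412,.082))
u=np.array([np.cos(yaw),np.sin(yaw)]); d=post-c; print("post in tray",d@u, d@[-u[1],u[0]])
print("pin bearing",np.arctan2(d[1],d[0]))
E
```

```text
riser [[ 0.767 -0.026]
 [ 0.658  0.087]
 [ 0.4   -0.16 ]
 [ 0.509 -0.272]] tray [[ 0.624 -0.145]
 [ 0.566 -0.069]
 [ 0.486 -0.133]
 [ 0.543 -0.207]]
c [ 0.55459589 -0.13867241] yaw 0.6611785780164674 side-yaw 0.6574775425638009 riseryaw 0.7629279862877083 rc [ 0.5836591  -0.09281288] post [ 0.66929123 -0.00794211]
recess [ 0.55630524 -0.13807688] tester [ 0.50725263 -0.44829312] jar [ 0.43517204 -0.31839253]
post in tray 0.17080009300589452 0.032753002395577345
pin bearing 0.8506407790534645
```

```bash
python3 - <<'E'
from h import *
c=np.array([.5555,-.1385]); y=.66; g=c-.044*np.array([np.cos(y),np.sin(y)]); print(g)
move([*g,.16],y)
s=r.read_state(); print(Ro.from_quat(s["eef_rot"]).as_matrix().round(2))
E
```

```text
[ 0.52074034 -0.16547714]
rows [ 2.490e-01 -1.074e+00 -1.658e+00  8.750e-01  1.000e-03  1.000e-03]
[[-0.    0.39 -0.92]
 [ 0.   -0.92 -0.39]
 [-1.   -0.    0.  ]]
```

```bash
python3 -m pendant '0 -.2 -.2 .1 0 0;0 -.35 -.4 .2 0 0;0 -.5 -.6 .3 0 0;0 -.6 -.8 .4 0 0;0 -.65 -1 .5 0 0;0 -.65 -1 .6 0 0;0 -.65 -1 .7 0 0;0 -.65 -1 .7 0 0' 0 20; python3 -c "
from h import *
move([.521,-.1655,.16],.66); print(r.read_state()['joint_positions'].round(2))"
```

```text
time: 0.9
ee_pos: [0.4136, -0.3243, 0.2223]
eef_rot: [0.67, -0.225, -0.67, -0.225]
ft_force: [-0.8, -0.5, 0.2]
width: 0.0441
rows [ 0.25  -0.766  0.041  0.175  0.     0.001]
[ 0.76  0.12 -0.2   1.71  0.02  1.31 -1.66]
```

```bash
python3 -m pendant '.05 -.2 .01 .09 0 0;.1 -.4 .02 .175 0 0;.2 -.6 .04 .175 0 0;.25 -.766 .041 .175 0 0;.25 -.766 .041 .175 0 0;.25 -.766 .041 .175 0 0'; python3 - <<'E'
from h import *
for n in ("wrist","top"):
    C=cal(n);p,d=vision.camera(n); cv2.imwrite(f"pics/{n}1.png",p); np.save(f"pics/{n}1.npy",d)
    if n=="wrist": np.save("pics/w1cal.npy",np.array([*C[0].ravel(),*C[1].ravel(),*C[2]]))
print(r.read_state()['joint_positions'].round(2))
E
```

```text
time: 1.5
ee_pos: [0.5186, -0.1671, 0.1591]
eef_rot: [-0.635, 0.31, 0.636, 0.31]
ft_force: [0.1, -0.4, -0.2]
width: 0.0435
[ 0.52  0.22 -0.32  1.74  0.08  1.19 -2.31]
```

View pics/wrist1.png

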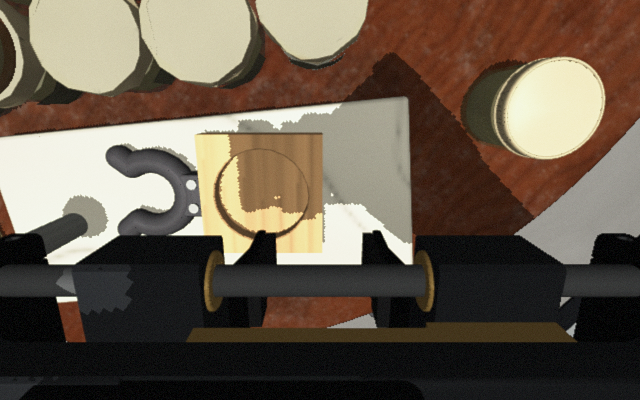

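Wrist view: the block's top corners are at (196,134), (322,132) and (323,252), and the recess centre is near (262,193). The post shaft shows at (65,240), and the fingers at (258,265) and (375,265).

```bash
python3 - <<'E'
from h import *
C=cal("wrist"); f=lambda u,v,z: plane(C,(u,v),z)[:2]
a,b,c=f(196,134,.05),f(322,132,.05),f(323,252,.05)
print(a,b,c,np.linalg.norm(a-b),np.linalg.norm(b-c)); d=a-b; print("yaw",np.arctan2(*d[::-1]),np.arctan2(*(c-b)[::-1])-np.pi/2,"centre",(a+c)/2,"recess",f(262,193,.05))
P=cloud(C,np.load("pics/wrist1.npy")); print(P[240,280],P[120,240]) 
ctr=(a+c)/2; y=np.arctan2(*d[::-1]); g=ctr-.044*np.array([np.cos(y),np.sin(y)]); print(g,y); move([*g,.041],y)
print(proj(C,[*g,.05]))
E
```

```text
[ 0.62381821 -0.15024324] [ 0.54696355 -0.21174224] [ 0.48394823 -0.13225328] 0.09843153100982076 0.10143679684750544
yaw 0.6748620808398835 0.6703079758782815 centre [ 0.55388322 -0.14124826] recess [ 0.5555436 -0.1429213]
[ 0.519797   -0.11905101  0.05113784] [ 0.60558206 -0.17678947  0.03052743]
[ 0.51952832 -0.168739  ] 0.6748620808398835
rows [ 0.477 -0.009  0.001 -0.011 -0.    -0.   ]
[316.15677194 194.94257223]
```

```bash
python3 -m pendant '.1 -.009 0 -.01 0 0;.2 -.009 0 -.01 0 0;.3 -.009 0 -.01 0 0;.4 -.009 0 -.01 0 0;.45 -.009 0 -.01 0 0;.475 -.009 0 -.01 0 0;.475 -.009 0 -.01 0 0' ; python3 -m pendant '0 0 0 0 0 0;0 0 0 0 0 0;0 0 0 0 0 0;0 0 0 0 0 0;0 0 0 0 0 0;0 0 0 0 0 0' -1 12
```

```text
time: 2.3
ee_pos: [0.52, -0.1685, 0.0414]
eef_rot: [-0.637, 0.307, 0.637, 0.306]
ft_force: [-0.5, -0.3, 0.7]
width: 0.0433
time: 2.9
ee_pos: [0.5206, -0.1675, 0.0416]
eef_rot: [0.638, -0.306, -0.637, -0.306]
ft_force: [0.4, 2.3, 2.3]
width: 0.0116
```

```bash
python3 -c "
from h import *
move([.5291,-.1420,.0416],.763)"
```

```text
rows [ 0.    -0.09   0.058 -0.058 -0.     0.   ]
```

```bash
python3 -m pendant '0 -.02 .014 -.014 0 0;0 -.04 .028 -.028 0 0;0 -.065 .042 -.042 0 0;0 -.09 .058 -.058 0 0;0 -.09 .058 -.058 0 0;0 -.09 .058 -.058 0 0'; python3 - <<'E'
from h import *
p,d=vision.camera("top"); cv2.imwrite("pics/top2.png",p)
a=cv2.resize(p[135:235,200:320],None,fx=6,fy=6,interpolation=cv2.INTER_CUBIC)
cv2.imwrite("pics/c2.png",a)
C=cal("wrist");p,d=vision.camera("wrist"); cv2.imwrite("pics/wrist2.png",p)
# predicted post base / cap in wrist view
E
```

```text
time: 3.5
ee_pos: [0.5296, -0.1406, 0.0416]
eef_rot: [0.651, -0.277, -0.65, -0.278]
ft_force: [1.8, 2.8, 4.8]
width: 0.0114
```

View pics/c2.png

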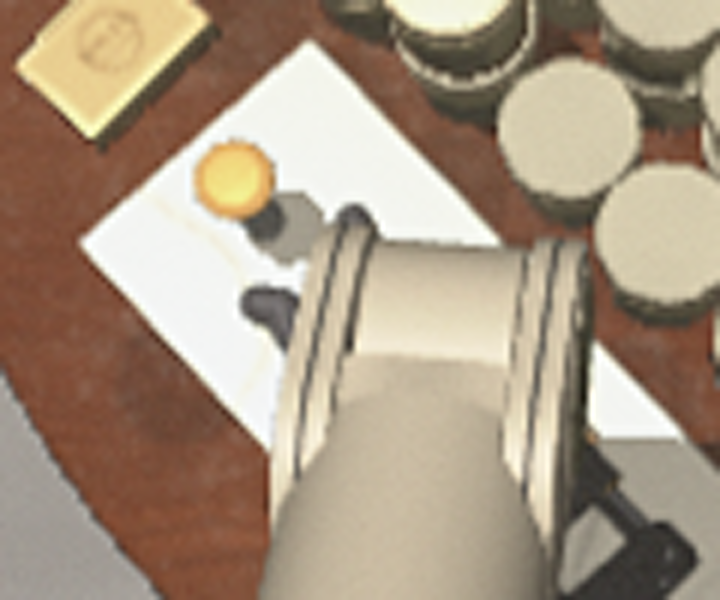

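View pics/wrist2.png

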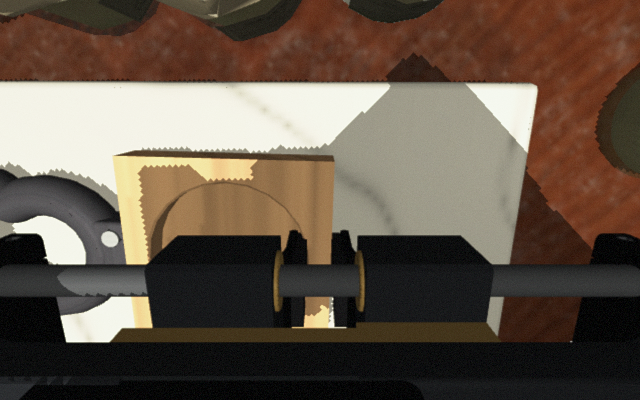

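```bash
python3 - <<'E'
from h import *
C=cal("top"); f=lambda u,v,z: plane(C,((u+.5)/6-.5+200,(v+.5)/6-.5+135),z)[:2]
L,R=f(259,301,.04),f(355,218,.04); post=f(235,179,.122); post2=f(277,228,.03)
print(L,R,np.linalg.norm(L-R),"post",post,post2,"post base expected crop",(proj(C,[*post,.03])-[200,135]+.5)*6-.5)
d=L-R; yaw=np.arctan2(-d[0],d[1]); print("yaw from lips",yaw)
s=r.read_state(); Rt=Ro.from_quat(s["eef_rot"]).as_matrix(); u=-Rt[:2,1] if Rt[0,1]<0 else Rt[:2,1]; u/=np.linalg.norm(u)
n=np.array([-u[1],u[0]]); m=(L+R)/2; t=s["ee_pos"][:2]
print("tool yaw",np.arctan2(u[1],u[0]),"lips mid rel tcp",(m-t)@u,(m-t)@n,"post",(post-t)@u,(post-t)@n,"post-lips",(post-m)@u,(post-m)@n)
K=cal("wrist")
for p in((-.05,-.05),(.05,-.05),(-.05,.0)):
    q=t+(p[0]+.044)*u+p[1]*n; print(p,proj(K,[*q,.05]))
E
```

```text
[ 0.62780118 -0.00750543] [ 0.67097136 -0.05454187] 0.0638442706011759 post [ 0.66994739 -0.00855115] [ 0.66792844 -0.01341281] post base expected crop [267.64670013 224.09364288]
yaw from lips 0.7425644527511378
tool yaw 0.7635092406187688 lips mid rel tcp 0.16231777477579235 -0.003677522502328758 post 0.19271026910693284 -0.001660278962154423 post-lips 0.030392494331140506 0.002017243540174345
(-0.05, -0.05) [332.87291989 154.22707142]
(0.05, -0.05) [109.90296536 154.08728389]
(-0.05, 0.0) [331.71463075 256.80817168]
```

```bash
python3 -m pendant '0 -.03 .006 0 0 0;0 -.06 .006 0 0 0;0 -.09 .006 0 0 0;0 -.12 .006 0 0 0;0 -.14 .006 0 0 0;0 -.16 .006 0 0 0;0 -.18 .006 0 0 0;0 -.18 .006 0 0 0'; python3 -m pendant '0 -.02 0 0 0 0;0 -.04 0 0 0 0;0 -.06 0 0 0 0;0 -.07 0 0 0 0;0 -.07 0 0 0 0'; python3 -c "
from h import *
p,d=vision.camera('top'); cv2.imwrite('pics/top3.png',p)
cv2.imwrite('pics/c3.png',cv2.resize(p[135:235,200:320],None,fx=6,fy=6,interpolation=cv2.INTER_CUBIC))"
```

```text
time: 4.4
ee_pos: [0.5602, -0.1104, 0.0416]
eef_rot: [-0.65, 0.278, 0.65, 0.278]
ft_force: [-2.7, -3.3, 7.9]
width: 0.0112
time: 4.9
ee_pos: [0.5725, -0.0987, 0.0416]
eef_rot: [-0.65, 0.279, 0.65, 0.278]
ft_force: [-3.6, -3.7, 8.9]
width: 0.0115
```

```bash
python3 -m pendant '0 -.008 0 0 0 0;0 -.016 0 0 0 0;0 -.016 0 0 0 0'; python3 -m pendant '0 -.008 0 0 0 0;0 -.008 0 0 0 0;0 -.008 0 0 0 0';
```

```text
time: 5.25
ee_pos: [0.5752, -0.0962, 0.0416]
eef_rot: [-0.65, 0.279, 0.65, 0.278]
ft_force: [-4.4, -4.7, 9.0]
width: 0.0115
time: 5.55
ee_pos: [0.5761, -0.0955, 0.0415]
eef_rot: [-0.649, 0.279, 0.65, 0.278]
ft_force: [-7.0, -6.1, 11.8]
width: 0.0115
```

```bash
python3 -m pendant '0 -.01 0 0 0 0;0 -.01 0 0 0 0;0 -.01 0 0 0 0'; python3 -c "
from h import *
p,d=vision.camera('top'); cv2.imwrite('pics/c3.png',cv2.resize(p[135:235,200:320],None,fx=6,fy=6,interpolation=cv2.INTER_CUBIC))"
```

```text
time: 5.85
ee_pos: [0.5763, -0.0954, 0.0412]
eef_rot: [-0.648, 0.281, 0.651, 0.277]
ft_force: [-12.1, -9.7, 15.3]
width: 0.0119
```

View pics/c3.png

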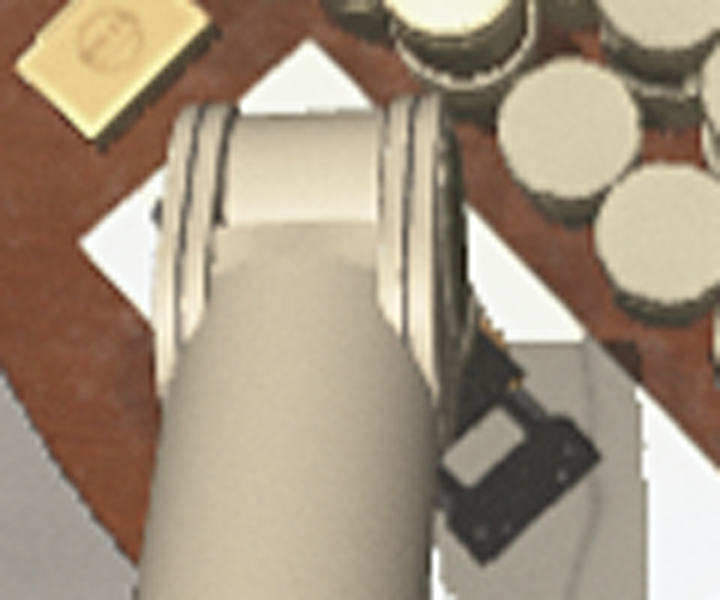

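The push stopped on a hard contact at about 65 mm, and I expected 64 mm. Next I'll relax the press, release and rise. The arm hides the C in this picture.

```bash
python3 -m pendant '0 .006 0 0 0 0;0 .006 0 0 0 0'; python3 -m pendant '0 0 0 0 0 0;0 0 0 0 0 0;0 0 0 0 0 0;0 0 0 0 0 0' 0; python3 -m pendant '-.1 0 0 0 0 0;-.25 0 0 0 0 0;-.4 .1 0 0 0 0;-.5 .25 -.1 0 0 0;-.6 .4 -.25 0 0 0;-.65 .6 -.4 0 0 0;-.65 .7 -.6 0 0 0;-.65 .7 -.7 0 0 0' 1; python3 - <<'E'
from h import *
print(r.read_state()['joint_positions'].round(2))
p,d=vision.camera("top"); np.save("pics/top4.npy",d); cv2.imwrite("pics/c4.png",cv2.resize(p[140:270,205:420],None,fx=3.7,fy=3.7,interpolation=cv2.INTER_CUBIC))
E
```

```text
time: 6.1
ee_pos: [0.5763, -0.0955, 0.0413]
eef_rot: [-0.649, 0.28, 0.651, 0.278]
ft_force: [-7.6, -7.1, 10.8]
width: 0.0113
time: 6.5
ee_pos: [0.5779, -0.0925, 0.041]
eef_rot: [-0.65, 0.278, 0.65, 0.278]
ft_force: [0.4, -0.5, -0.6]
width: 0.0359
time: 7.3
ee_pos: [0.5712, -0.3438, 0.2053]
eef_rot: [0.65, -0.279, -0.649, -0.278]
ft_force: [1.5, -0.4, -0.3]
width: 0.0864
[ 0.64  0.44 -0.24  1.35  0.1   1.36 -1.98]
```

View pics/c4.png

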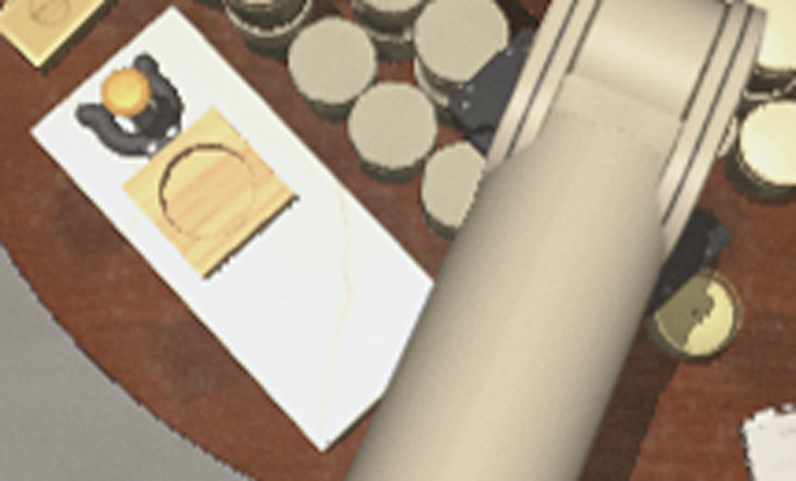

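Top view: the tray is home, with the C around the post. The block's corners are at (213,107), (122,184), (205,278) and (297,197), the recess at (207,191) and the cap at (125,91). The tester hasn't moved and sits at (695,315).

```bash
python3 - <<'E'
from h import *
C=cal("top"); f=lambda u,v,z: plane(C,((u+.5)/3.7-.5+205,(v+.5)/3.7-.5+140),z)[:2]
tr=[f(*p,.05) for p in((213,107),(122,184),(205,278),(297,197))]; c=np.mean(tr,0); a=tr[0]+tr[1]-tr[2]-tr[3]; y=np.arctan2(a[1],a[0])
u=np.array([np.cos(y),np.sin(y)]); post=f(125,91,.122); d=post-c
print("c",c,"yaw",y,"recess",f(207,191,.05),"post",post,"in tray",d@u,d@[-u[1],u[0]]); print("tester",f(695,315,.074))
move([.507,-.4485,.16])
E
```

```text
c [ 0.60618022 -0.065247  ] yaw 0.7492269513667652 recess [ 0.60621956 -0.0634734 ] post [ 0.6704919  -0.00758123] in tray 0.08636461067235739 -0.001577168471074314
tester [ 0.50608116 -0.44921896]
rows [ 0.171  0.456 -0.105]
```

The tray is home: the post is at x≈86 mm in the tray frame, yaw 0.75. Now for the tester.

```bash
python3 -m pendant '0 .1 -.02 -.09 0 0;0 .25 -.05 -.19 0 0;0 .4 -.1 -.29 0 0;.05 .456 -.105 -.39 0 0;.1 .456 -.105 -.49 0 0;.1 .456 -.105 -.59 0 0;.1 .456 -.105 -.69 0 0;.1 .456 -.105 -.79 0 0' 1; python3 -m pendant '0 0 0 -.1 0 0;0 0 0 -.1 0 0;0 0 0 -.1 0 0;0 0 0 -.1 0 0'; python3 - <<'E'
from h import *
C=cal("wrist"); p,d=vision.camera("wrist"); cv2.imwrite("pics/wrist5.png",p); np.save("pics/wrist5.npy",d)
print(r.read_state()['joint_positions'].round(2)); move([.5065,-.449,.16])
P=cloud(C,d); m=(abs(P[...,0]-.507)<.06)&(abs(P[...,1]+.449)<.06)&(P[...,2]>.012)&(P[...,2]<.078)&(d>0)
q=P[m]; print(m.sum(), q.min(0),q.max(0)); vv,uu=np.nonzero(m); print(uu.min(),uu.max(),vv.min(),vv.max())
E
```

```text
time: 8.15
ee_pos: [0.5081, -0.4377, 0.1784]
eef_rot: [0.694, 0.135, -0.694, 0.134]
ft_force: [-0.2, 0.3, -0.8]
width: 0.087
time: 8.55
ee_pos: [0.5079, -0.4381, 0.1787]
eef_rot: [0.683, 0.183, -0.683, 0.183]
ft_force: [-0.5, 0.8, -0.3]
width: 0.087
[ 0.93  0.49 -0.41  1.37  0.2   1.33 -0.53]
rows [0.075 0.035 0.026]
5690 [ 0.47573939 -0.48580921  0.012145  ] [ 0.54265969 -0.41874708  0.07547206]
294 376 153 241
```

View pics/wrist5.png

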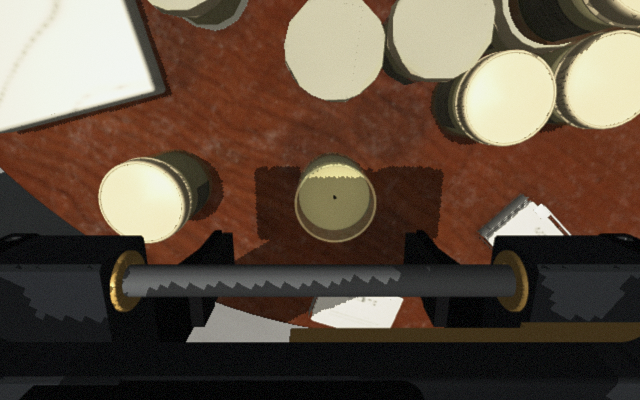

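Wrist view: the tester's rim spans u 294-376 with its bottom at v=241, and the wick is at (335,197). The jaws straddle it with room to spare, and the lidded jar at (145,200) is clear.

```bash
python3 - <<'E'
from h import *
C=cal("wrist"); print(plane(C,(335.5,201),.074),plane(C,(335,197),.055),plane(C,(335.5,241),.074))
# fit: rim circle projected vs observed for candidate
for g in ((.508,-.451),(.507,-.449)):
    q=np.array([proj(C,[g[0]+.0335*np.cos(t),g[1]+.0335*np.sin(t),.074]) for t in np.linspace(0,6.28,60)]); print(g,q.min(0),q.max(0))
move([.508,-.451,.036])
E
```

```text
[ 0.51157485 -0.45143015  0.074     ] [ 0.51024759 -0.45277226  0.055     ] [ 0.48178489 -0.46916558  0.074     ]
(0.508, -0.451) [291.42995646 163.40878225] [374.17761977 242.87064731]
(0.507, -0.449) [288.66129467 163.23822995] [371.41900869 242.72074142]
rows [0.571 0.045 0.025]
```

```bash
python3 -c "
from h import *
move([.510,-.452,.036])"
```

```text
rows [0.571 0.052 0.02 ]
```

```bash
python3 -m pendant '.05 .052 .02 0 0 0;.15 .052 .02 0 0 0;.25 .052 .02 0 0 0;.35 .052 .02 0 0 0;.45 .052 .02 0 0 0;.53 .052 .02 0 0 0;.57 .052 .02 0 0 0;.57 .052 .02 0 0 0'; python3 -m pendant '0 0 0 0 0 0;0 0 0 0 0 0;0 0 0 0 0 0;0 0 0 0 0 0;0 0 0 0 0 0;0 0 0 0 0 0' -1 15;python3 -m pendant '-.02 0 0 0 0 0;-.06 0 0 0 0 0;-.12 0 0 0 0 0;-.2 0 0 0 0 0;-.3 0 0 0 0 0;-.4 0 0 0 0 0;-.5 0 0 0 0 0;-.5 0 0 0 0 0'; python3 - <<'E'
from h import *
s=r.read_state(); print(s['joint_positions'].round(2))
p,d=vision.camera("wrist"); cv2.imwrite("pics/wrist6.png",p)
move([.6095,-.0655,.16])
E
```

```text
time: 9.4
ee_pos: [0.5094, -0.4514, 0.035]
eef_rot: [-0.682, -0.184, 0.683, -0.183]
ft_force: [0.3, -0.0, 1.1]
width: 0.0873
time: 10.0
ee_pos: [0.5104, -0.4524, 0.0373]
eef_rot: [0.683, 0.183, -0.683, 0.184]
ft_force: [-1.5, 0.7, 6.5]
width: 0.0664
time: 10.8
ee_pos: [0.5118, -0.4531, 0.1668]
eef_rot: [0.684, 0.182, -0.681, 0.186]
ft_force: [-0.2, 0.8, -2.6]
width: 0.0665
[ 0.94  0.52 -0.41  1.35  0.2   1.31 -0.51]
rows [ 0.013 -1.141 -1.119]
```

View pics/wrist6.png

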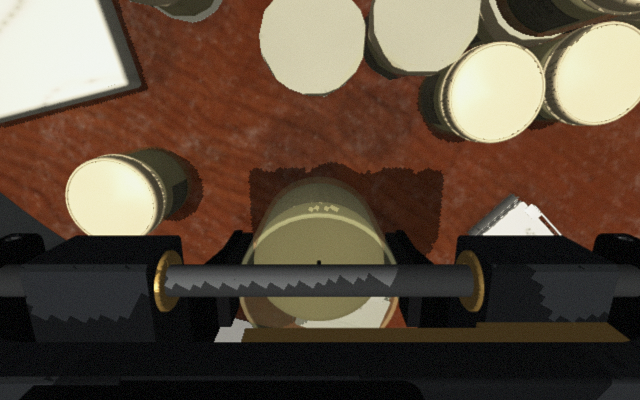

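The candle is held upright and centred, wick at (319,262). I'll carry it high over the riser and stop short for a closer look.

```bash
python3 - <<'E'
from h import *
C=cal("wrist"); s=r.read_state(); b=s["ee_pos"][2]-.036; R=Ro.from_quat(s["eef_rot"])
print("wick rel tcp, tool axes",R.inv().apply(plane(C,(319,262),b+.055)-s["ee_pos"]).round(4))
E
python3 -m pendant '-.05 -.03 -.03 0 0 0;-.12 -.1 -.1 0 0 0;-.15 -.2 -.2 0 0 0;-.15 -.3 -.3 0 0 0;-.15 -.4 -.4 0 0 0;-.15 -.5 -.48 0 0 0;-.15 -.57 -.54 0 0 0;-.15 -.6 -.56 0 0 0'
python3 -m pendant '0 -.05 -.05 0 0 0;0 -.13 -.13 0 0 0;0 -.22 -.22 0 0 0;0 -.32 -.32 0 0 0;0 -.42 -.4 0 0 0;0 -.49 -.46 0 0 0;0 -.53 -.5 0 0 0;0 -.53 -.5 0 0 0'
python3 - <<'E'
from h import *
np.save("pics/w7.npy",np.r_[vision.get_calibration("wrist")["rvec"],vision.get_calibration("wrist")["tvec"]]) 
p,d=vision.camera("wrist"); cv2.imwrite("pics/wrist7.png",p); np.save("pics/wrist7d.npy",d)
print(r.read_state()['joint_positions'].round(2)); move([.6075,-.065,.10])
E
```

```text
wick rel tcp, tool axes [-0.019  -0.0001 -0.0029]
time: 11.65
ee_pos: [0.5562, -0.2478, 0.1987]
eef_rot: [-0.682, -0.186, 0.682, -0.185]
ft_force: [0.0, 0.7, -2.4]
width: 0.0668
time: 12.45
ee_pos: [0.5975, -0.0728, 0.1987]
eef_rot: [0.683, 0.185, -0.683, 0.184]
ft_force: [0.0, -0.1, -2.0]
width: 0.0667
[ 0.51  0.35 -0.58  1.53  0.2   1.31 -1.14]
rows [ 0.395 -0.014 -0.055]
```

View pics/wrist7.png

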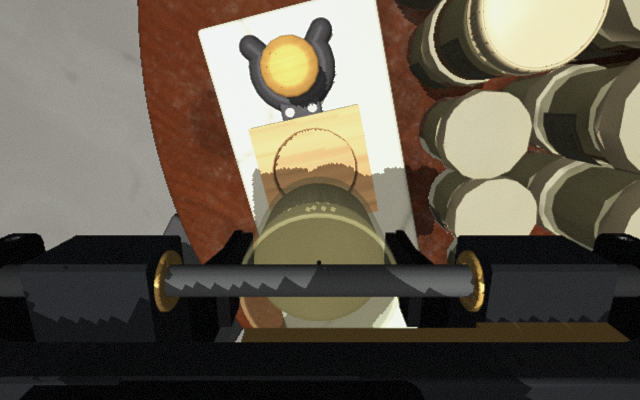

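Wrist view: the tray is home. The block's front corners are at (248,128) and (359,104), and the recess rim spans u 274-357 with its top at v≈128. The C surrounds the post under the cap.

```bash
python3 - <<'E'
from h import *
C=cal("wrist"); s=r.read_state(); R=Ro.from_quat(s["eef_rot"]); t=s["ee_pos"]
a,b=[plane(C,p,.05)[:2] for p in((248,128),(359,104))]; e=b-a; print("edge",np.linalg.norm(e)); e/=np.linalg.norm(e); u=np.array([-e[1],e[0]]); print("yaw",np.arctan2(u[1],u[0]))
c1=(a+b)/2-.05*u; print("centre by corners",c1)
for g in (c1,[.6075,-.065]):
    q=np.array([proj(C,[g[0]+.0385*np.cos(k),g[1]+.0385*np.sin(k),.05]) for k in np.linspace(0,6.28,90)]); print(np.round(g,4),q.min(0).round(1),q.max(0).round(1))
z=t[2]-.036; w=plane(C,(319,262),z+.055); print("wick",w,"tcp",t)
print("cap",plane(C,(290,66),.122))
E
```

```text
edge 0.10003527441978971
yaw 0.7338727175299353
centre by corners [ 0.6064251  -0.06531105]
[ 0.6064 -0.0653] [272.9 128.2] [356.8 210.9]
[ 0.6075 -0.065 ] [273.1 127. ] [357.1 209.8]
wick [ 0.59973317 -0.07333434  0.21765041] tcp [ 0.59729444 -0.07490064  0.19865041]
cap [ 0.6707208 -0.01031    0.122    ]
```

```bash
python3 - <<'E'
from h import *
s=r.read_state(); R=Ro.from_quat(s["eef_rot"]); print((R.inv().apply([.0075,.008,.095-s["ee_pos"][2]])/.25).round(3))
E
```

```text
[ 0.415 -0.013 -0.042]
```

```bash
python3 -m pendant '0 -.013 -.042 0 0 0;.04 -.013 -.042 0 0 0;.12 -.013 -.042 0 0 0;.2 -.013 -.042 0 0 0;.28 -.013 -.042 0 0 0;.36 -.013 -.042 0 0 0;.4 -.013 -.042 0 0 0;.415 -.013 -.042 0 0 0'; python3 -m pendant '0 0 0 0 0 0;0 0 0 0 0 0'
python3 - <<'E'
from h import *
C=cal("wrist"); p,d=vision.camera("wrist"); q,_=vision.camera("scene"); S=cal("scene")
u,v=proj(S,[.607,-.065,.06]).astype(int); cr=cv2.resize(q[v-50:v+40,u-50:u+50],None,fx=4.4,fy=4.4,interpolation=cv2.INTER_CUBIC)
cv2.imwrite("pics/mix8.png",np.hstack([cv2.resize(p[20:340,150:500],(436,396)),cr[:396,:360]])) 
move([.607,-.065,.0725])
E
```

```text
time: 13.3
ee_pos: [0.604, -0.0671, 0.0936]
eef_rot: [-0.682, -0.184, 0.683, -0.183]
ft_force: [0.8, 0.1, -2.4]
width: 0.0665
time: 13.5
ee_pos: [0.6053, -0.0667, 0.096]
eef_rot: [0.683, 0.184, -0.682, 0.184]
ft_force: [1.0, 0.3, -1.4]
width: 0.0667
rows [ 0.094 -0.002 -0.009]
```

View pics/mix8.png

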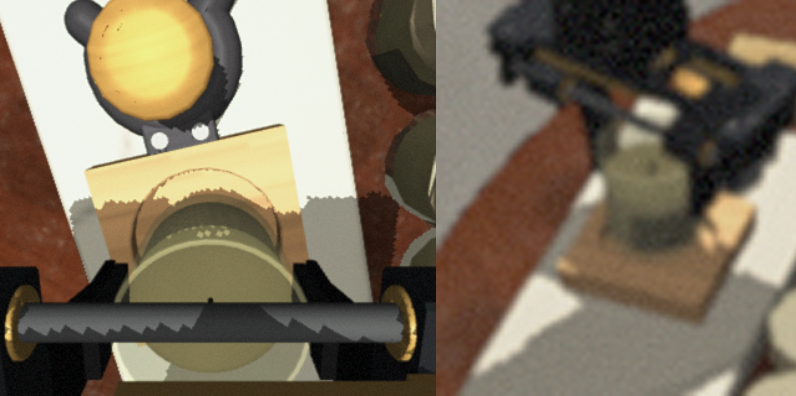

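The candle hovers over the recess: the recess rim spans u 133-280 in the left panel and the candle's centre is near 209. I'll lower it slowly.

```bash
python3 -m pendant '.015 0 0 0 0 0;.03 0 0 0 0 0;.045 0 0 0 0 0;.06 0 0 0 0 0;.07 0 0 0 0 0;.07 0 0 0 0 0;.07 0 0 0 0 0'; python3 -m pendant '.006 0 0 0 0 0;.012 0 0 0 0 0;.012 0 0 0 0 0;.012 0 0 0 0 0'
```

```text
time: 14.3
ee_pos: [0.6047, -0.0665, 0.0776]
eef_rot: [0.683, 0.184, -0.683, 0.184]
ft_force: [0.8, -0.6, -1.4]
width: 0.0666
time: 14.7
ee_pos: [0.6047, -0.0666, 0.0745]
eef_rot: [-0.683, -0.184, 0.683, -0.184]
ft_force: [-0.6, 0.3, -2.3]
width: 0.0663
```

```bash
python3 -m pendant '.004 0 0 0 0 0;.004 0 0 0 0 0;.004 0 0 0 0 0'; python3 -m pendant '.004 0 0 0 0 0;.004 0 0 0 0 0;.004 0 0 0 0 0'; python3 -m pendant '.004 0 0 0 0 0;.004 0 0 0 0 0;.004 0 0 0 0 0'
```

```text
time: 15.0
ee_pos: [0.6047, -0.0665, 0.0735]
eef_rot: [0.683, 0.184, -0.683, 0.184]
ft_force: [-0.1, -0.4, -2.5]
width: 0.0668
time: 15.3
ee_pos: [0.6048, -0.0666, 0.0733]
eef_rot: [0.683, 0.184, -0.683, 0.184]
ft_force: [-3.9, 0.0, 5.8]
width: 0.0665
time: 15.6
ee_pos: [0.6049, -0.0665, 0.0732]
eef_rot: [0.683, 0.184, -0.683, 0.184]
ft_force: [-7.6, 0.6, 13.8]
width: 0.0664
```

It's seated on the floor at the expected height. Next: ease off, open and rise.

```bash
python3 -m pendant '-.006 0 0 0 0 0;-.006 0 0 0 0 0'; python3 -m pendant '0 0 0 0 0 0;0 0 0 0 0 0;0 0 0 0 0 0;0 0 0 0 0 0;0 0 0 0 0 0' .95; python3 -m pendant '-.03 0 0 0 0 0;-.1 0 0 0 0 0;-.2 0 0 0 0 0;-.3 0 0 0 0 0;-.4 0 .05 0 0 0;-.45 .1 .2 0 0 0;-.45 .25 .35 0 0 0;-.45 .4 .45 0 0 0';python3 -m pendant '0 .15 .15 0 0 0;0 .3 .3 0 0 0;0 .45 .45 0 0 0;0 .6 .6 0 0 0;0 .6 .6 0 0 0'; python3 - <<'E'
from h import *
p,d=vision.camera("top"); q,_=vision.camera("scene"); S=cal("scene"); np.save("pics/top9.npy",d)
u,v=proj(S,[.607,-.065,.06]).astype(int); cr=cv2.resize(q[v-50:v+40,u-45:u+45],(400,400),interpolation=cv2.INTER_CUBIC)
cv2.imwrite("pics/mix9.png",np.hstack([cv2.resize(p[145:225,210:290],(400,400),interpolation=cv2.INTER_CUBIC),cr]))
E
```

```text
time: 15.8
ee_pos: [0.6049, -0.0666, 0.0732]
eef_rot: [0.683, 0.184, -0.683, 0.184]
ft_force: [-1.9, -0.3, 4.3]
width: 0.0667
time: 16.3
ee_pos: [0.6047, -0.0665, 0.073]
eef_rot: [0.683, 0.184, -0.683, 0.184]
ft_force: [0.9, -0.2, 0.5]
width: 0.0841
time: 17.1
ee_pos: [0.5569, -0.2111, 0.1873]
eef_rot: [0.683, 0.183, -0.682, 0.185]
ft_force: [0.4, -0.4, -0.9]
width: 0.0848
time: 17.6
ee_pos: [0.4995, -0.4215, 0.1856]
eef_rot: [-0.683, -0.18, 0.684, -0.182]
ft_force: [-0.7, 0.3, -1.8]
width: 0.0845
```

That picture wasn't shown because the limit is reached, so I'll check by numbers from the top camera's depth.

```bash
python3 - <<'E'
from h import *
C=cal("top"); P=cloud(C,np.mean([vision.camera("top")[1] for _ in range(6)],0)); Z=P[...,2]
near=np.hypot(P[...,0]-.607,P[...,1]+.065)<.09
cap=(Z>.115)&(Z<.13)&(np.hypot(P[...,0]-.67,P[...,1]+.008)<.04); post=P[cap][:,:2].mean(0); print("cap",post,cap.sum())
k=near&(Z>.065)&~cap&(np.hypot(P[...,0]-.607,P[...,1]+.065)<.055); q=P[k]; print("candle n",k.sum(),"xy mid",(q.min(0)+q.max(0))/2,"mean",q.mean(0),"zmax",np.percentile(q[:,2],[50,90,99]))
# wax-surface tilt
w=q[abs(q[:,2]-np.median(q[:,2]))<.006]; A=np.c_[w[:,:2],np.ones(len(w))]; print("surface slope",np.linalg.lstsq(A,w[:,2],rcond=None)[0][:2], len(w))
w=near&(Z>.042)&(Z<.058)|k; pts=P[w]; u=np.array([np.cos(.745),np.sin(.745)]); n=np.array([-u[1],u[0]])
pts=pts[abs((pts[:,:2]-[.607,-.065])@n)<.053]; a=(pts[:,:2]-post)@u; print("tray rear edge from post (home -0.135)",np.percentile(a,[0,1,3]),"lateral",np.percentile((pts[:,:2]-post)@n,[1,99]))
t=(abs(Z-.05)<.006)&near; print("tray z",np.median(Z[t]))
for nm,p0 in (("jar",(.434,-.318)),):
    m=(Z>.07)&(np.hypot(P[...,0]-p0[0],P[...,1]-p0[1])<.05); print(nm,P[m].mean(0),m.sum())
E
```

```text
cap [ 0.66898306 -0.00712596] 143
candle n 502 xy mid [ 0.60121424 -0.06406753  0.19441763] mean [ 0.60283646 -0.06651324  0.09817988] zmax [0.08508295 0.10981604 0.29079583]
surface slope [0.01157037 0.01179212] 325
tray rear edge from post (home -0.135) [-0.13575525 -0.13385354 -0.13184675] lateral [-0.04704811  0.05050088]
tray z 0.049528651131526547
jar [ 0.42926466 -0.33244717  0.4639367 ] 2105
```

The arm still overlaps the view, so I'll move it aside and repeat the check more robustly.

```bash
python3 -m pendant '-.1 .2 .1 0 0 0;-.1 .4 .2 0 0 0;-.1 .6 .3 0 0 0;-.1 .8 .3 0 0 0;-.1 .8 .3 0 0 0'; python3 - <<'E'
from h import *
C=cal("top"); p,d=vision.camera("top"); d=np.median([vision.camera("top")[1] for _ in range(5)],0); P=cloud(C,d); Z=P[...,2]; Z0=cloud(C,np.load("pics/top0.npy"))[...,2]
def wax(Zm,P,c,lo,hi):
    m=(np.hypot(P[...,0]-c[0],P[...,1]-c[1])<.024)&(Zm>lo)&(Zm<hi); w=P[m]; A=np.c_[w[:,:2]-c,np.ones(len(w))]; print(len(w),"z med",np.median(w[:,2]),"slope",np.linalg.lstsq(A,w[:,2],rcond=None)[0][:2].round(3))
P0=cloud(C,np.load("pics/top0.npy")); wax(P0[...,2],P0,np.array([.509,-.451]),.03,.07); wax(Z,P,np.array([.606,-.065]),.06,.11)
for nm,PP,c,lo,hi in(("cand",P,(.606,-.065),.068,.115),("cand0",P0,(.509,-.451),.03,.08),("jar0",P0,(.434,-.318),.07,.1),("jar",P,(.434,-.318),.07,.1)):
    m=(np.hypot(PP[...,0]-c[0],PP[...,1]-c[1])<.045)&(PP[...,2]>lo)&(PP[...,2]<hi); print(nm,m.sum(),PP[m].mean(0).round(4),np.percentile(PP[m],[1,99],axis=0).round(4).tolist())
E
```

```text
time: 18.5
ee_pos: [0.5387, -0.6275, 0.2095]
eef_rot: [-0.683, -0.183, 0.683, -0.183]
ft_force: [-0.4, 0.2, -0.1]
width: 0.085
209 z med 0.047935243342821635 slope [-0.034  0.004]
210 z med 0.08394905240599301 slope [0.023 0.011]
cand 488 [ 0.6035 -0.0664  0.0894] [[0.57, -0.0999, 0.0713], [0.6344, -0.0356, 0.111]]
cand0 476 [ 0.5087 -0.4524  0.0531] [[0.4759, -0.4829, 0.0352], [0.54, -0.4188, 0.0764]]
jar0 458 [ 0.4342 -0.3177  0.0809] [[0.402, -0.3493, 0.0754], [0.4663, -0.2858, 0.0866]]
jar 462 [ 0.4342 -0.3176  0.081 ] [[0.4019, -0.3492, 0.0771], [0.4664, -0.286, 0.0842]]
```

```bash
python3 -c "
from bench import close_job
close_job()"
```

```text
the job is handed in; nothing more can be done
```

The job is handed in at about 19 s of the 58 s allowed. The tray is home on the post and the open tester candle stands in its recess.

**What I did:** I gripped the tray's rear wall lightly, turned it in line with the post and slid it flat along the riser until it stopped against the post. Then I picked up the tester, lowered it into the recess until it touched the floor (about 14 N at the wrist), let go and moved the arm away.

**Last checks:**

| Check | Measured | Expected |
|---|---|---|
| Post in the tray frame, before placing the candle | x ≈ 86 mm | 85 mm |
| Tray's rear edge behind the post, after placing | 134–136 mm | 135 mm |
| Tray top height | 49.5 mm | 50 mm (flat on the riser) |
| Candle height gain | 36 mm | 36 mm (on the recess floor) |
| Candle offset from recess centre | 3–4 mm | under 9 mm |
| Lidded jar shift | 0.1 mm | under 25 mm |

**Not confirmed:**
- **Final picture:** it was not shown, because I had reached the limit of 12. The end checks are from the top camera's depth only.
- **Upright candle:** the wax slope read about 0.02, which is within depth noise, so the 0.06 rad limit was not tested precisely.
- **Tin and card holder:** I did not measure them again. The arm did not work close to them, and wrist forces stayed small away from the tray and candle.
- **Camera agreement:** the wrist and top cameras disagreed by 2–5 mm on the candle's position, so I used values in between.

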